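# Lock the tube carrier into the analyser bay with its cam lock

## Task

Push the tube carrier along its bay until its bolt head is in the open mouth of the cam lock, then take the flat-bladed screwdriver (square handle) and turn the slotted cam disc clockwise, as seen from above, until it has drawn the carrier hard up against its end stops, snug at about 0.18 Nm on the screwdriver and not overtightened. Push and press gently; leave the cam holding the carrier, stand the screwdriver back in its own stand, and leave the other things on the bench where they are.

Things in the scene. Friction and masses are not known exactly. Their poses are not given: they have to be found in the camera images.
- carrier (a joint): Slide of the white tube carrier (82 x 120 mm, tube caps up to 101 mm above the table) along the bay's +y, m: 0 out; starts at 0 to 0.018. Drag 1 N. At 0.035 a sprung buffer meets it (1 N, at 0.039 2 N) and pushes it back to 0.035 when let go: there the cam can grab the bolt. Home is where its ears meet two rigid end stops, set anywhere from 0.0365 to 0.039, not measured: to be felt.
- carrier_push (a point): Centre of the outer (-y) face of the carrier's upright push plate: 60 mm wide in x, 8 mm thick, from 25 to 91 mm above the table; this point is 63 mm above the table. Push here along the bay's +y. Axes as the bay's. Behind the plate 39 mm are free up to the tube block.
- bolt_head (a point): Centre of the steel bolt's head (8 mm across) that sticks out 21 mm from the carrier's front (+y) end, 21.5 mm above the table. Axes as the bay's.
- bay: The fixed dark bed with guides, 120 x 260 x 12 mm; origin under its centre, +y along the slide towards the grey cam housing (72 mm wide in x, from y 54 to 118 mm, top 34.5 mm above the table). On the housing a 7 mm high lug stands beside the disc at x +32 mm. Steel end-stop blocks 38 mm high stand at x +47 and -47 mm, beside the housing.
- cam (a joint): Turn of the cam disc, rad, growing clockwise seen from above: 0 open; starts at 0 to 0.1; end 1.6. It grips the bolt from about 0.6 and draws it in 6 mm per rad with about 0.1 Nm; when the carrier meets its end stops (cam anywhere from about 0.8 to 1.35) the torque climbs steeply, to 0.18 Nm in about 0.1 rad. It stays as left. Turned with the carrier out, it closes in front of the bolt.
- cam_slot (a point): Centre of the driver slot in the cam disc's top face, 42 mm above the table, 80 mm from the bay's origin along +y. Disc 42 mm wide with a raised 28 mm square boss, slot across it 18 mm long (along x), 3.6 wide, 5 deep, sharp edged. Axes turn with the disc. A pip on the rim (+x) stands at the housing's lug when open, towards the carrier (bay's -y) when locked.
- driver: Flat screwdriver with square black handle, loose, about 90 g, 108 mm long, upright in stand_a. Origin at the centre of the blade's tip, z up along the handle. Blade 14 mm wide (x), 2 mm thick (y), 14 mm long; shaft 8 mm; square collar 32 mm from z 46 to 50 mm; handle 20 x 20 mm, faces square to x and y, z 50 to 108 mm.
- stand_a_hole (a point): Centre of the mouth of the screwdriver's stand, an open aluminium stand 56 x 56 mm, 55 mm high; square hole 22 x 22 mm in an 8 mm top plate. The collar rests on the top, so the tip hangs 46 mm below this point, 9 mm above the table. z up. Fixed, may change places with the other stand.
- nut_driver: Not to be used: nut driver with short round handle (30 mm diameter, top 86 mm above its tip), loose, upright in the other like stand, stand_b.
- stand_b: The nut driver's stand, like the other one, fixed; origin under its centre.
- reagent: Loose bottle 56 mm wide, 120 mm high, bystander, origin under its centre.
- jar: Loose jar 52 mm wide, 60 mm high, bystander, origin under its centre.
- beaker: Loose clear beaker 64 mm wide, 80 mm high, bystander, origin under its centre.
Things that resemble listed ones, but are neither listed nor needed, are in the scene too. Leave any orange or purple look-alike of the driver alone.

How it is judged:
By the outcome, as a careful person would: the job done as asked, in the order asked, and still so for the second after the job is handed in, with the robot touching nothing.
It also fails if it takes over 72 s, if anything falls off the work surface, if the arm or the gripper's body presses on something with over 40 N, if the wrist force passes 120 N, or if a joint passes its speed limit or range.

## Robot

A 6-joint arm with a two-finger parallel gripper is mounted at the origin on the work surface. World frame = base frame: x ahead of the robot, y to its left, z up, the work surface at z = 0. Lengths are in mm, angles in rad, forces in N, time in s.
With the tool pointing down it reaches from about 300 to 775 mm from the base axis. Payload 14.6 kg.
Tool frame: the origin (TCP) lies on the centre line of the jaws, within the pads' length; the fingertips stand 19 mm ahead of it and the grasp point (between the pads) is the TCP (bot.tip_reach is the distance from the TCP to the fingertips, in mm); z points along the fingers, y is the line along which they close (so a half turn about z gives the same grasp; the last joint's range is limited). The gripper opens to 85 mm and grips with 20 to 120 N. Pads are 22 mm wide; open, the fingers measure 114 mm over their backs; the gripper's body (76 mm by 85 mm) begins 54 mm behind the grasp point. The pads swing forward as they close: fully open they stand 13 mm farther back than shut.
Start: joints at [-1.387, 0.3, 1.521, -0, 1.321, -0.067], TCP at [136.492, -532.785, 250.281] pointing down, gripper open.
Joint ranges: [-3.03, 3.03], [-0.79, 2.21], [0.23, 2.52], [-1.04, 4.18], [0, 3.07], [-2.55, 2.55]. Speed limits (rad/s): [2.22, 2.22, 2.57, 3.14, 3.14, 3.14].

## Interface

Orientations are given as a unit quaternion [w, x, y, z].
In Python, from rig import bot gives the robot as it stands. Calls block until the motion is done:
- bot.move_to(position, orientation): joint-space move of the TCP to a pose.
- bot.servo_line(position, attitude=None, speed=150, until_force=None): straight line of the TCP; attitude=None keeps the orientation; speed is the mean speed in mm/s. With until_force (N) it stops when the force on the tool has changed by that much, and returns True; else False.
- bot.move_joints(angles): joint-space move.
- bot.move_gripper(opening, grip_force=None): finger opening in mm; grip_force is the grip in N (None keeps the last); returns when the fingers have stopped.
- bot.dwell(seconds).
- bot.ik(position, orientation): joint angles nearest the present ones, or None.
- bot.read_state(): the state.
- bot.read_camera(name): name is "scene" or "top" or "wrist"; returns a dict with "image" (480x640x3 uint8, blue, green, red), "depth" (480x640 float32, mm along the optical axis (not along the pixel's ray), 0 where there is no reading), "fovy" (degrees; the focal length in pixels is half the picture's height over the tangent of half this angle, whatever the lens; pixels are square), "cx", "cy" (the principal point, pixels), "eye" and "attitude" of the camera in the world; the wrist camera has in their place "mount" (4x4, takes a point from camera to tool coordinates, whose origin is the TCP and whose axes are the flange's). Camera axes: x right, y down, z forward; pixel columns grow to the right and rows downward; lengths in mm; the calibration is good to about 2 mm. A picture is of the moment at which its call begins: read the wrist's pose just before it.
A pose or a line that the arm cannot do raises bot.MotionError and nothing moves.
- bot.finish_job(): hands the job in; it is judged then, once.
The state is a dict: "clock": time; "joint_positions": joint angles; "qvel": joint speeds; "effort": joint torques, N m; "ee_pos": TCP position; "tool_rot": TCP orientation; "ft_force": force on the tool from outside, world axes, zero at the start; "moment": the same for the moment, N m; "grip_width": finger opening in mm; "grip_force": force on a finger pad.
Only numpy, scipy, OpenCV 4.12 (cv2) and the standard library are available. Lean on these libraries where they do the work, as an engineer would, in place of code of your own. Each camera call takes 0.05 s, during which the arm holds its last target. There are 200 camera calls.

## Working session

There is one attempt and no reset: what is moved stays moved. The work goes in short steps, each a Python script; the robot and the scene stay as the last script left them, time stands still between calls to the robot, and variables do not carry over. Pictures are saved under pics/ and viewed, at most 10 in all, crops included, and the job is handed in when it is done.

```bash
ls; mkdir -p pics; cat > h.py <<'E'
import numpy as np, cv2
from rig import bot
from scipy.spatial.transform import Rotation as R
def cam(name):
    s=bot.read_state(); c=bot.read_camera(name)
    if 'mount' in c:
        M=np.array(c['mount']); q=s['tool_rot']; T=np.eye(4); T[:3,:3]=R.from_quat([q[1],q[2],q[3],q[0]]).as_matrix(); T[:3,3]=s['ee_pos']
        T=T@M
    else:
        q=c['attitude'];T=np.eye(4); q=np.array(q)
        T[:3,:3]=R.from_quat([q[1],q[2],q[3],q[0]]).as_matrix() if q.shape==(4,) else q
        T[:3,3]=c['eye']
    c['T']=T; c['f']=240/np.tan(np.radians(c['fovy'])/2)
    return c
def ray(c,u,v,z):
    d=c['T'][:3,:3]@np.array([(u-c['cx'])/c['f'],(v-c['cy'])/c['f'],1]); o=c['T'][:3,3]
    return o+d*(z-o[2])/d[2]
def cloud(c):
    v,u=np.mgrid[0:480,0:640]; d=c['depth']
    P=np.stack([(u-c['cx'])/c['f']*d,(v-c['cy'])/c['f']*d,d],-1)
    return P@c['T'][:3,:3].T+c['T'][:3,3]
E
python3 - <<'E'
from h import *
import pickle
for n in ['top','scene']:
    c=cam(n); cv2.imwrite(f'pics/{n}1.png',c['image']); pickle.dump(c,open(n+'.pkl','wb'))
    print(n,c['T'].round(3).tolist(),c['f'],c['cx'],c['cy'])
s=bot.read_state();print(s['clock'],s['tool_rot'],s['ft_force'])
E
```

```text
pics
top [[-0.014, -0.998, 0.059, 481.461], [-0.999, 0.012, -0.034, 40.834], [0.033, -0.059, -0.998, 1209.359], [0.0, 0.0, 0.0, 1.0]] 555.023119452972 319.443766552431 239.2313492854549
scene [[-0.517, 0.58, -0.629, 1233.702], [0.856, 0.36, -0.371, 420.226], [0.012, -0.73, -0.683, 785.727], [0.0, 0.0, 0.0, 1.0]] 554.9037935502492 325.52310667114926 238.02296306941608
0.1 [-5.12426400e-04  9.92149078e-01  1.25059758e-01 -4.81199382e-05] [ 0.21580807 -0.91054061 -0.20445271]
```

View pics/top1.png

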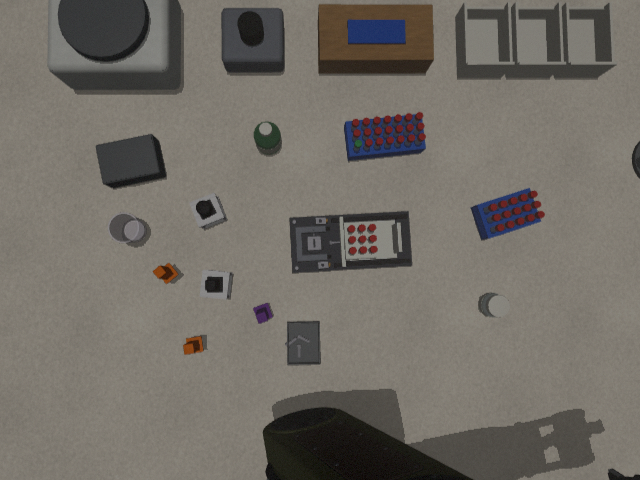

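View pics/scene1.png

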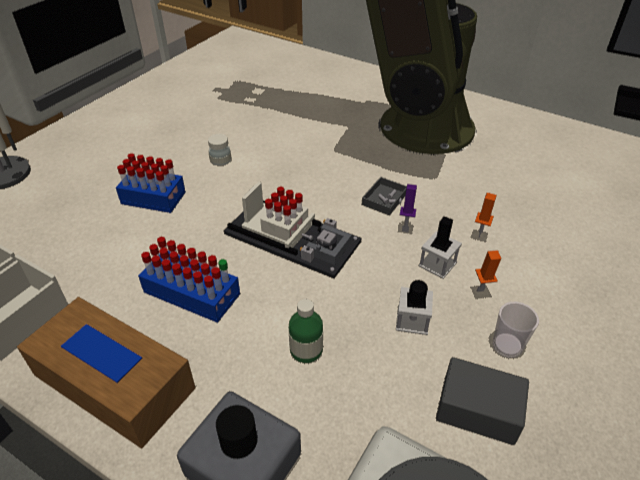

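Top view: the bay runs right to left, so its +y is roughly world +y. It spans (291..411, 212..272), with the cam slot at (314,243) and the push plate at about (397,238). The square-handled driver is in the stand at (214,284) and the nut driver at (206,210). The scene view confirms that the taller square handle is the one nearer the robot.

```bash
python3 - <<'E'
from h import *
import pickle
c=pickle.load(open('top.pkl','rb'))
for n,u,v,z in [('baycorner',291,217,12),('baycorner',293,272,12),('baycorner',411,268,12),('baycorner',408,212,12),('slot',314,243,42),('plate',398,238,91),('handle',213,284,117),('nut',206,208,95),('stand',216,285,55),('purple',262,313,80),('or1',193,345,80),('or2',165,272,80)]:
    print(n,ray(c,u,v,z).round(1))
w=cam('wrist'); print(np.array(w['mount']).round(3).tolist(),w['f'],w['cx'],w['cy'])
# stage: look over bay/cam, then over stand
q=[0,1,0,0]
def tool(yaw): # pointing down, tool y along direction yaw
    r=R.from_euler('z',yaw)*R.from_quat([1,0,0,0]); x=r.as_quat(); return [x[3],x[0],x[1],x[2]]
for p in [(470,100,330),(430,230,330)]:
    for yaw in (0,np.pi/2,-np.pi/2):
        print(p,yaw,bot.ik(p,tool(yaw)))
E
```

```text
baycorner [600.7  60.9  12. ]
baycorner [481.9  57.9  12. ]
baycorner [ 487.  -197.7   12. ]
baycorner [ 609. -194.   12.]
slot [542.2  12.6  42. ]
plate [ 547.8 -156.9   91. ]
handle [460.6 212.5 117. ]
nut [612.4 229.6  95. ]
stand [457.3 216.1  55. ]
purple [400.2 120.3  80. ]
or1 [338.7 258.5  80. ]
or2 [485.4 314.4  80. ]
[[-0.0, -0.958, -0.286, 73.89], [1.0, -0.0, 0.001, -0.523], [-0.001, -0.286, 0.958, -123.004], [0.0, 0.0, 0.0, 1.0]] 388.71399609797066 316.8528975163513 247.70826572100611
(470, 100, 330) 0 [ 1.33398608e-01  9.07219720e-02  1.58570868e+00 -4.44089210e-16
  1.46516200e+00  1.70419493e+00]
(470, 100, 330) 1.5707963267948966 [ 1.33398608e-01  9.07219720e-02  1.58570868e+00 -4.44089210e-16
  1.46516200e+00  1.33398608e-01]
(470, 100, 330) -1.5707963267948966 None
(430, 230, 330) 0 [ 4.16038726e-01  1.07326541e-01  1.56752424e+00 -4.44089210e-16
  1.46674187e+00  1.98683505e+00]
(430, 230, 330) 1.5707963267948966 [ 4.16038726e-01  1.07326541e-01  1.56752424e+00 -4.44089210e-16
  1.46674187e+00  4.16038726e-01]
(430, 230, 330) -1.5707963267948966 None
```

```bash
cat >> h.py <<'E'
def tool(yaw): # pointing down, tool x axis at world yaw
    x=(R.from_euler('z',yaw)*R.from_quat([1,0,0,0])).as_quat(); return [x[3],x[0],x[1],x[2]]
E
python3 - <<'E'
from h import *
import pickle
bot.move_gripper(0)
for n,p in [('ws',(459,250,300)),('wb',(545,20,280))]:
    bot.move_to(p,tool(np.pi/2)); bot.dwell(.2)
    c=cam('wrist'); pickle.dump(c,open(n+'.pkl','wb')); cv2.imwrite(f'pics/{n}.png',c['image'])
s=bot.read_state();print(s['clock'],s['ee_pos'],s['ft_force'],s['moment'])
E
```

```text
5.3667 [544.91953195  20.9917757  280.15297868] [ 0.23072824 -0.64147711  0.36566952] [0.02744065 0.00356816 0.00998914]
```

View pics/ws.png

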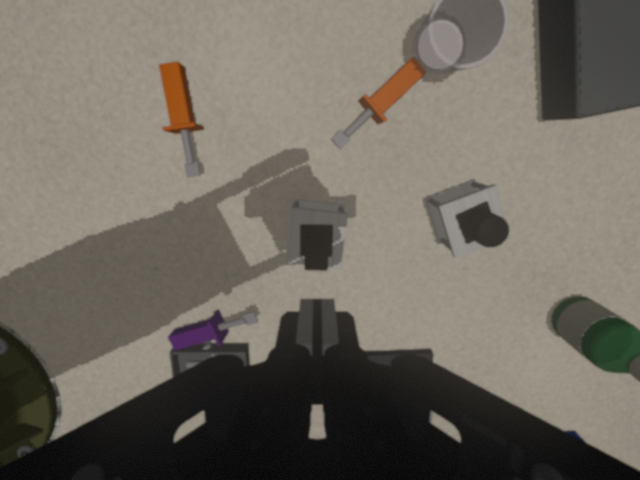

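View pics/wb.png

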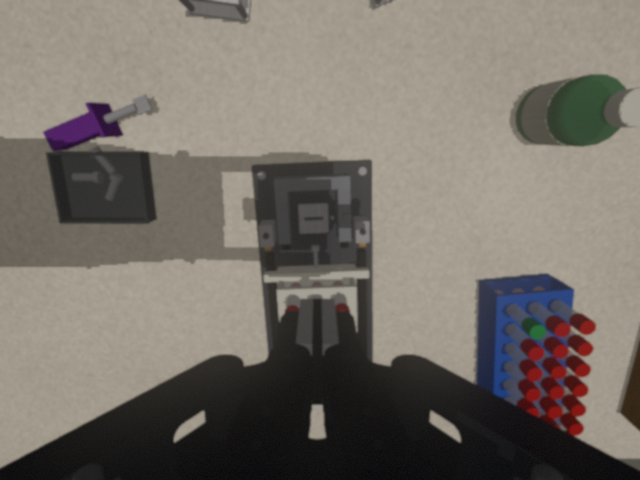

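Wrist views: the driver's handle is at about (317,245) in the stand view, nearly axis-aligned. In the bay view the cam boss is at about (313,218) with the slot along the image's x axis, so the cam is open. Next I'll refine these positions numerically.

```bash
python3 - <<'E'
from h import *
import pickle
c=pickle.load(open('ws.pkl','rb')); P=cloud(c)
def rect(P,zlo,zhi,cx,cy,r):
    m=(P[...,2]>zlo)&(P[...,2]<zhi)&(abs(P[...,0]-cx)<r)&(abs(P[...,1]-cy)<r)
    q=P[m]; rr=cv2.minAreaRect(q[:,:2].astype(np.float32)); return m.sum(),np.round(rr[0],1),np.round(rr[1],1),round(rr[2],1),q[:,2].mean().round(1)
print('handle ws',rect(P,112,122,460,213,40)); print('stand ws',rect(P,50,57.5,460,213,60)); print('stand sides',rect(P,15,57.5,460,213,60))
t=pickle.load(open('top.pkl','rb')); Pt=cloud(t)
print('handle top',rect(Pt,105,125,460,213,40)); print('plate',rect(Pt,84,97,548,-157,45));print('plate lo',rect(Pt,60,97,548,-157,25))
b=pickle.load(open('wb.pkl','rb')); Pb=cloud(b)
print('boss',rect(Pb,40,44.5,543,13,30)); print('bayslab',rect(Pb,9,45,545,0,75))
print('bayslab top',rect(Pt,8,16,545,-68,160))
# rect on colours
g=cv2.cvtColor(b['image'],cv2.COLOR_BGR2GRAY)[195:240,295:335]
print(g[10:36,2:36])
for n,im,(y0,y1,x0,x1) in [('slot',b['image'],(155,285,245,380)),('st',c['image'],(180,290,270,370))]:
    cv2.imwrite(f'pics/{n}c.png',cv2.resize(im[y0:y1,x0:x1],None,fx=4,fy=4,interpolation=cv2.INTER_CUBIC))
a=cv2.imread('pics/slotc.png');d=cv2.imread('pics/stc.png');h=max(a.shape[0],d.shape[0]);o=np.zeros((h,a.shape[1]+d.shape[1],3),np.uint8);o[:a.shape[0],:a.shape[1]]=a;o[:d.shape[0],a.shape[1]:]=d
o=cv2.resize(o,(800,int(h*800/o.shape[1])));cv2.imwrite('pics/both.png',np.clip(o*1.8,0,255).astype(np.uint8));print(o.shape)
E
```

```text
handle ws (np.int64(550), array([458.9, 222.3]), array([19.3, 19.5]), 0.4, np.float64(116.1))
stand ws (np.int64(1978), array([458.5, 222.4]), array([56.7, 56. ]), 83.2, np.float64(54.4))
stand sides (np.int64(2068), array([458.5, 222.4]), array([56.7, 56. ]), 83.2, np.float64(53.7))
handle top (np.int64(110), array([459.7, 218.4]), array([20. , 17.7]), 88.9, np.float64(117.5))
plate (np.int64(128), array([ 550.1, -158.9]), array([57.9,  8.9]), 3.2, np.float64(91.5))
plate lo (np.int64(156), array([ 548. , -158.7]), array([49.7,  9.2]), 1.4, np.float64(86.1))
boss (np.int64(798), array([550.4,  16.1]), array([44.7, 28.6]), 1.9, np.float64(41.4))
bayslab (np.int64(14520), array([542.6,  -5.7]), array([119.8, 143.3]), 2.3, np.float64(22.7))
bayslab top (np.int64(2359), array([548.2, -80.8]), array([301.4, 317.3]), 83.9, np.float64(12.8))
[[54 67 76 78 79 78 79 79 78 79 78 77 78 80 80 80 79 79 80 81 81 81 83 82
  81 80 81 80 81 79 72 58 49 46]
 [55 69 79 82 81 82 83 81 82 81 81 81 81 82 80 82 81 81 81 83 83 84 84 81
  82 81 80 80 82 80 72 60 49 46]
 [54 69 79 82 82 84 82 82 82 82 82 82 
[... 1844 characters left out ...]
2 81 82 82
  83 82 81 79 80 81 76 66 53 48]
 [46 55 69 79 81 81 81 83 82 80 81 79 82 81 82 81 80 81 79 79 81 81 83 82
  81 82 81 81 79 80 78 66 52 45]
 [44 54 68 77 81 81 83 81 82 80 80 81 81 81 80 81 80 79 80 79 81 83 83 83
  80 81 81 80 81 79 77 66 53 46]
 [44 53 67 78 82 82 84 81 81 82 81 80 82 81 82 81 81 80 78 79 80 82 83 84
  81 80 81 80 81 80 76 67 52 47]
 [45 53 69 78 81 81 82 81 82 81 80 81 81 82 81 81 80 81 81 81 82 83 81 82
  81 82 81 82 81 80 77 67 55 49]
 [45 50 67 78 81 81 82 82 80 81 79 82 80 79 80 81 81 80 80 80 79 83 83 82
  81 81 81 81 80 81 76 68 55 49]
 [45 52 65 76 80 81 81 82 81 81 82 81 81 80 81 81 81 81 79 80 82 82 83 83
  81 80 80 81 81 81 78 68 59 55]]
(442, 800, 3)
```

View pics/both.png

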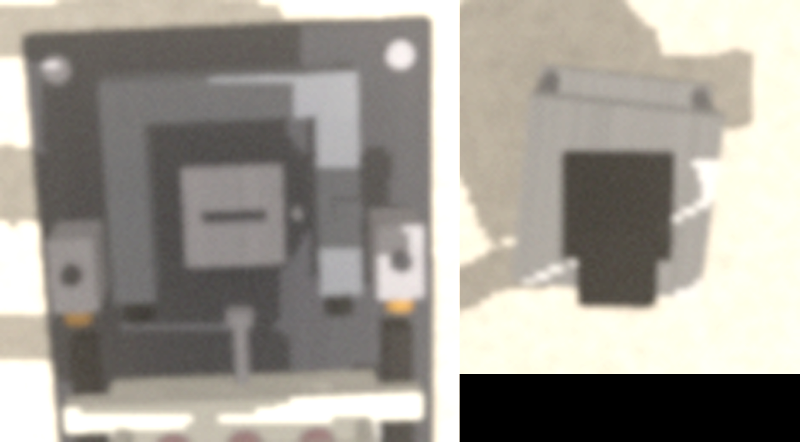

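The zoom shows the slot centre at (313.3,218.2) in the full frame, with the pip at the lug (open). The driver handle is square to the world axes. Now the push.

```bash
python3 - <<'E'
from h import *
import pickle
b=pickle.load(open('wb.pkl','rb')); print('slot',ray(b,313.3,218.2,42),'L',ray(b,304.6,218.5,42),'R',ray(b,322,218.0,42))
t=pickle.load(open('top.pkl','rb'))
yaw=.03
bot.move_to((549.5,-200,140),tool(np.pi/2+yaw)); bot.servo_line((549.5,-200,66),speed=120)
s=bot.read_state(); print(s['clock'],np.round(s['ft_force'],2))
L=62; h=bot.servo_line((549.5-L*yaw,-200+L,66),speed=14,until_force=4.5)
s=bot.read_state(); print(h,s['clock'],np.round(s['ee_pos'],2),np.round(s['ft_force'],2))
E
```

```text
slot [542.54920077  15.87745587  42.        ] L [534.29567627  15.57561567  42.        ] R [550.7997559   16.08239944  42.        ]
7.15 [-0.79 -0.25  0.01]
True 10.275 [ 547.89 -149.74   65.85] [ 0.17 -2.98  1.47]
```

```bash
python3 - <<'E'
from h import *
import pickle
def st():
    bot.dwell(.1); f=[]
    for _ in range(5):
        s=bot.read_state(); f.append(s['ft_force']); bot.dwell(.02)
    print(round(s['clock'],2),np.round(s['ee_pos'],2),np.round(np.mean(f,0),2),np.round(np.std(f,0),2))
    return s
s=st(); yaw=.03
for k in range(3):
    p=np.array(s['ee_pos'])+[-.03*.7,.7,0]
    print(bot.servo_line(p,speed=8,until_force=5)); s=st()
    if s['ft_force'][1]<-7: break
E
```

```text
10.44 [ 547.72 -149.83   65.59] [ 0.31 -2.23  1.02] [0.51 0.32 0.45]
False
10.88 [ 547.68 -149.59   65.57] [-0.19 -6.32  0.59] [0.27 0.15 0.29]
False
11.31 [ 547.68 -149.53   65.61] [-0.12 -7.76  0.21] [0.32 0.74 0.45]
```

The carrier is against the rigid end stops. I'll back off and fetch the driver.

```bash
python3 - <<'E'
from h import *
import pickle
p=np.array(bot.read_state()['ee_pos']); q=tool(np.pi/2)
bot.servo_line((548,p[1]-12,66),speed=40); bot.servo_line((548,p[1]-12,150),speed=150)
bot.move_gripper(50)
bot.move_to((458.9,221.5,170),q); bot.servo_line((458.9,221.5,88),speed=100,until_force=8)
s=bot.read_state();print(s['clock'],s['ee_pos'],s['ft_force'])
bot.move_gripper(10,60); s=bot.read_state(); print(s['grip_width'],s['grip_force'],s['ft_force'])
bot.servo_line((458.9,221.5,170),speed=100); bot.dwell(.3)
c=cam('wrist'); pickle.dump(c,open('wd.pkl','wb')); cv2.imwrite('pics/wd.png',c['image'])
s=bot.read_state(); print(s['clock'],s['ee_pos'],s['grip_width'],s['ft_force'],s['moment'])
E
```

```text
15.4667 [459.23370313 221.57723115  88.56061527] [0.44687851 0.21807564 0.31651159]
19.301628933708486 59.02129590511322 [-0.60285057 -0.84827779  6.05655424]
17.1583 [458.84142292 221.48678299 169.76642494] 19.246743310724124 [-0.28494831  0.36042737 -0.75347951] [ 0.02773759  0.00339033 -0.05265965]
```

View pics/wd.png

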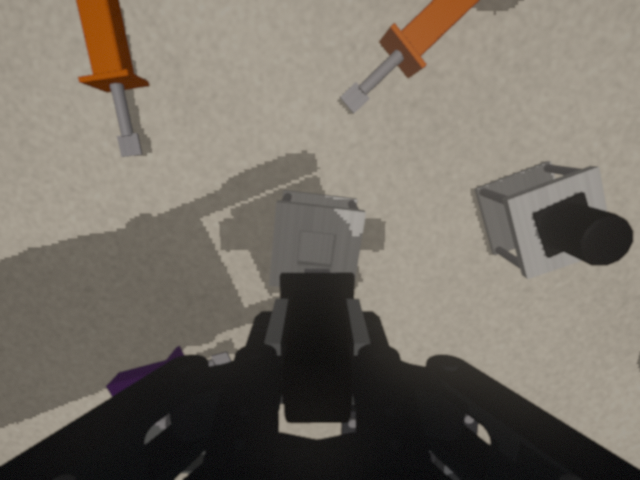

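```bash
python3 - <<'E'
from h import *
import pickle
c=pickle.load(open('wd.pkl','rb')); im=c['image'][225:300,265:370]
cv2.imwrite('pics/wdc.png',np.clip(cv2.resize(im,None,fx=7,fy=7,interpolation=cv2.INTER_CUBIC).astype(float)*1.8,0,255).astype(np.uint8))
print(c['depth'][256:280:2,300:336:4].round(0))
E
```

```text
[[302. 302. 301. 301. 302. 301. 301. 302. 251.]
 [302. 301. 302. 302. 304. 302. 302. 302. 252.]
 [303. 302. 302. 303. 303. 304. 302. 303. 251.]
 [256. 257. 258. 259. 261. 304. 303. 303. 251.]
 [254. 253. 254. 254. 255. 258. 258. 259. 252.]
 [253. 251. 252. 253. 253. 252. 255. 255. 253.]
 [252. 254. 253. 253. 253. 252. 253. 254. 253.]
 [252. 213. 212. 212. 212. 212. 213. 213. 253.]
 [165. 166. 166. 164. 167. 166. 166. 166. 166.]
 [163. 166. 163. 165. 164. 163. 164. 164. 164.]
 [163. 163. 162. 164. 163. 164. 164. 164. 164.]
 [164. 164. 163. 164. 164. 164. 163. 163. 164.]]
```

View pics/wdc.png

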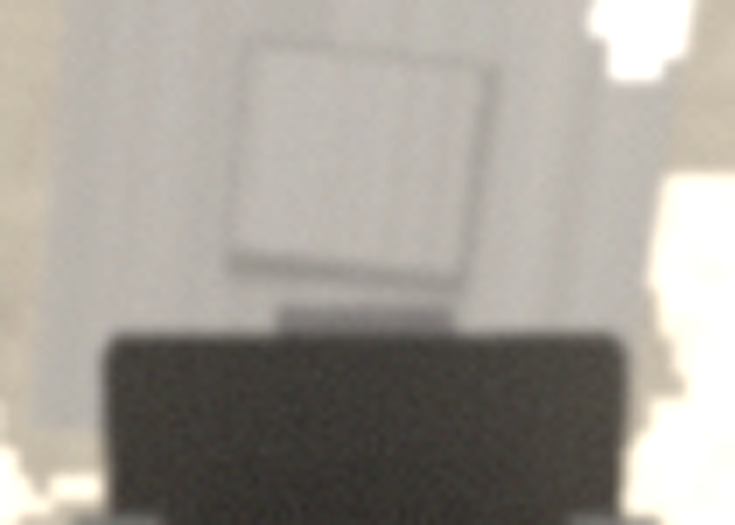

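The blade tip is visible at full-frame (304.6..330, 268.6), along tool y as needed. I'll hover beside the slot and measure slot against blade in the same view.

```bash
python3 - <<'E'
from h import *
import pickle
q=tool(np.pi/2+.02)
bot.move_to((542.8,1,160),q); bot.servo_line((542.8,1,124.5),speed=60,until_force=4); bot.dwell(.3)
c=cam('wrist'); pickle.dump(c,open('wh.pkl','wb')); cv2.imwrite('pics/wh.png',c['image'])
im=c['image'][200:300,250:390]
cv2.imwrite('pics/whc.png',np.clip(cv2.resize(im,None,fx=5.6,fy=5.6,interpolation=cv2.INTER_CUBIC).astype(float)*1.8,0,255).astype(np.uint8))
s=bot.read_state(); print(s['clock'],s['ee_pos'],s['ft_force'],s['moment'])
E
```

```text
19.1833 [542.86871335   0.97686704 124.69278288] [ 1.14142706 -0.49071464 -1.24748482] [ 0.00439294 -0.04157884  0.05099918]
```

View pics/whc.png

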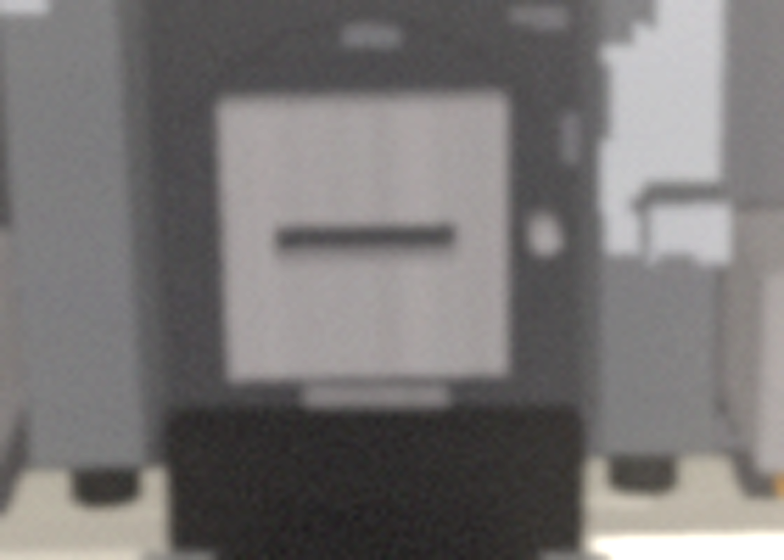

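Crop at 5.6x: slot x 277..456, y centre about 241; blade tip x 302..450, edge at y 384. The slot and blade are parallel. I'll compute the offset and descend gently.

```bash
cat >> h.py <<'E'
def st(n=8,v=True):
    bot.dwell(.08); f=[]
    for _ in range(n):
        s=bot.read_state(); f.append(np.r_[s['ft_force'],s['moment']]); bot.dwell(.01)
    s['w']=np.mean(f,0)
    if v: print(round(s['clock'],2),np.round(s['ee_pos'],2),np.round(s['w'],3))
    return s
E
python3 - <<'E'
from h import *
import pickle
c=pickle.load(open('wh.pkl','rb')); d=c['depth']
P=cloud(c)
print('boss z',np.median(P[222:236,295:335,2]),'blade z',P[268:272,308:328,2].round(1)[:, ::5])
f=lambda x,y:(250+(x+.5)/5.6-.5,200+(y+.5)/5.6-.5)
slot=ray(c,*f(366.5,241),42)
for zt in (45.5,46.5): print('blade',zt,ray(c,*f(376,384),zt)-[0,1,0])
tip=ray(c,*f(376,384),46)-[0,1,0]
dd=slot-tip; print(slot,tip,dd)
s=bot.read_state(); p=np.array([542.87,.98,124.7])
q=tool(np.pi/2+.03)
x,y=p[0]+dd[0],p[1]+dd[1]
bot.servo_line((x,y,125.5),q,speed=30); st()
h=bot.servo_line((x,y,114),speed=10,until_force=3); print(h); st()
E
```

```text
boss z 41.445615657505925 blade z [[36.2 35.9 35.2 44.5]
 [46.1 46.2 47.  46.6]
 [48.4 47.9 48.6 49.2]
 [48.6 49.6 48.6 49.3]]
blade 45.5 [543.73541386   1.25757546  45.5       ]
blade 46.5 [543.72792211   1.61525353  46.5       ]
[542.53536038  15.89077409  42.        ] [543.73166799   1.4364145   46.        ] [-1.19630761 14.45435959 -4.        ]
19.96 [541.66  15.33 125.47] [ 0.019 -0.029 -0.963 -0.014 -0.026 -0.   ]
True
20.97 [541.69  15.44 116.44] [-5.470e-01  1.450e-01  5.042e+00  1.400e-02  1.290e-01 -4.000e-03]
```

Seated: the tip is about 4 mm below the boss top. I'll ease the press and turn stepwise while watching the moment.

```bash
cat >> h.py <<'E'
C=np.array([541.9,16.04]); O=np.array([.2,.6])
def turn(th,z=116.8):
    c,s=np.cos(-th),np.sin(-th)
    p=C-np.array([[c,-s],[s,c]])@O
    bot.move_to((p[0],p[1],z),tool(np.pi/2+.03-th))
E
python3 - <<'E'
from h import *
turn(0); s=st()
for th in (.1,.2,.3,.4,.5):
    turn(th); s=st(6)
    if abs(s['w'][5])>.12 : break
E
```

```text
21.37 [541.62  15.45 116.61] [ 0.152  0.259 -0.774 -0.006  0.006 -0.004]
21.75 [541.61  15.48 116.74] [-0.233  0.252 -0.729  0.009  0.03  -0.003]
22.13 [541.6   15.52 116.78] [ 0.47   1.109 -1.791  0.122 -0.083  0.008]
22.52 [541.56  15.54 116.82] [ 0.383  0.279 -1.458  0.09  -0.139  0.004]
22.9 [541.48  15.57 116.82] [ 0.615  0.392 -1.246  0.022 -0.211  0.013]
23.28 [541.45  15.6  116.83] [ 0.963 -0.227 -0.867 -0.003 -0.232  0.009]
```

```bash
python3 - <<'E'
from h import *
th=.5
while th<1.0:
    th+=.1 if th<.65 else .05
    turn(th); s=st(6); print(round(th,2))
    if abs(s['w'][5])>.13 : break
E
```

```text
23.67 [541.37  15.66 116.81] [ 0.85  -0.046 -0.753 -0.015 -0.218  0.023]
0.6
24.05 [541.35  15.71 116.8 ] [ 1.197  0.108 -0.983 -0.022 -0.217 -0.006]
0.7
24.43 [541.36  15.73 116.81] [ 1.061 -0.692 -0.788 -0.058 -0.299  0.026]
0.75
24.82 [541.37  15.72 116.82] [ 1.61  -0.714 -1.403 -0.161 -0.426  0.037]
0.8
25.2 [541.37  15.77 116.82] [ 2.139 -1.289 -1.449 -0.273 -0.547  0.06 ]
0.85
25.58 [541.34  15.8  116.81] [ 2.273 -1.46  -1.346 -0.298 -0.56   0.059]
0.9
25.97 [541.36  15.82 116.83] [ 2.644 -1.794 -1.273 -0.398 -0.686  0.068]
0.95
26.35 [541.34  15.85 116.83] [ 3.112 -2.01  -1.023 -0.502 -0.775  0.055]
1.0
```

```bash
python3 - <<'E'
from h import *
import h
th=1.0; 
h.C+=np.array([.4,-.3]); turn(th); s=st(10)
while th<1.6:
    th+=.04
    turn(th); s=st(10); print(round(th,2))
    h.C+=np.clip(.08*s['w'][:2],-.15,.15)
    if s['w'][5]>.125 or np.hypot(*s['w'][:2])>7: break
print(h.C.tolist(),th)
E
```

```text
26.77 [541.59  15.68 116.78] [ 1.265 -0.296  0.335 -0.021 -0.259  0.079]
27.18 [541.6   15.66 116.76] [ 0.565  0.364 -0.025  0.079 -0.176  0.075]
1.04
27.6 [541.66  15.68 116.78] [ 0.48   0.204  0.08   0.06  -0.125  0.077]
1.08
28.02 [541.73  15.71 116.78] [ 0.129 -0.239  0.282 -0.015 -0.083  0.078]
1.12
28.43 [541.73  15.7  116.78] [ 0.25  -0.1   -0.124 -0.053 -0.085  0.077]
1.16
28.85 [541.77  15.71 116.79] [ 0.454 -0.61  -0.491 -0.143 -0.105  0.089]
1.2
29.27 [541.83  15.69 116.8 ] [ 0.429 -0.708 -0.442 -0.159 -0.098  0.066]
1.24
29.68 [541.83  15.67 116.77] [ 0.755 -0.55  -0.345 -0.137 -0.08   0.094]
1.28
30.1 [541.86  15.66 116.77] [ 0.259 -0.395 -0.277 -0.127 -0.063  0.075]
1.32
30.52 [541.91  15.65 116.77] [ 0.144 -0.692 -0.181 -0.16  -0.039  0.092]
1.36
30.93 [541.92  15.63 116.76] [ 0.315 -0.745 -0.211 -0.152 -0.051  0.114]
1.4
31.35 [541.97  15.6  116.79] [ 0.263 -0.655 -0.581 -0.144 -0.012  0.139]
1.44
[542.6234009346678, 15.409871406565607] 1.4400000000000004
```

```bash
python3 - <<'E'
from h import *
import h
h.C=np.array([542.62,15.41]); th=1.44
s=st(15)
while th<1.62:
    th+=.02
    turn(th); s=st(15); print(round(th,3))
    if s['w'][5]>.172: break
c=cam('wrist'); cv2.imwrite('pics/wt.png',c['image'])
E
```

```text
31.56 [541.99  15.58 116.8 ] [ 0.196 -0.644 -0.401 -0.143 -0.033  0.154]
32.02 [541.98  15.56 116.78] [ 0.015 -0.2   -0.454 -0.091 -0.006  0.158]
1.46
32.48 [542.    15.56 116.8 ] [-0.112 -0.413 -0.297 -0.106 -0.002  0.191]
1.48
```

```bash
python3 - <<'E'
from h import *
import h
h.C=np.array([542.62,15.41])
turn(1.44); s=st(6); turn(1.38); s=st(6)
p=s['ee_pos']
bot.servo_line((p[0],p[1],135),speed=40); s=st(4)
bot.servo_line((p[0],p[1],180),speed=120)
q=tool(np.pi/2)
bot.move_to((458.9,221.5,175),q); bot.dwell(.2)
print(bot.servo_line((458.9,221.5,92),speed=80,until_force=5)); s=st(4)
print(bot.servo_line((458.9,221.5,86),speed=12,until_force=3)); s=st(4)
E
```

```text
32.91 [542.    15.56 116.8 ] [-0.104 -0.195 -0.559 -0.02  -0.011  0.121]
33.29 [541.98  15.55 116.79] [-0.289  0.688 -0.741  0.128  0.018  0.059]
34.02 [541.83  15.53 134.78] [ 0.096  0.026 -1.466 -0.     0.021  0.009]
False
36.94 [459.11 221.6   92.47] [ 0.039  0.149 -0.483 -0.006 -0.007  0.018]
True
37.43 [458.99 221.53  88.57] [-1.126e+00  5.000e-03  5.655e+00 -1.000e-02  9.800e-02  6.000e-03]
```

```bash
python3 - <<'E'
from h import *
bot.servo_line((458.9,221.5,88.6),speed=10)
bot.move_gripper(50); bot.servo_line((458.9,221.5,180),speed=120)
bot.move_to((459,250,300),tool(np.pi/2)); bot.dwell(.15); a=cam('wrist')['image']
bot.move_to((545,20,280),tool(np.pi/2)); bot.dwell(.15); b=cam('wrist')['image']
o=np.hstack([cv2.resize(a[180:290,260:370],(400,400)),cv2.resize(b[155:285,245:375],(400,400),interpolation=cv2.INTER_CUBIC)])
cv2.imwrite('pics/end.png',np.clip(o*1.7,0,255).astype(np.uint8)); s=st(3)
E
```

```text
41.03 [544.94  20.8  280.13] [-0.272  0.     0.295  0.037 -0.019 -0.025]
```

View pics/end.png

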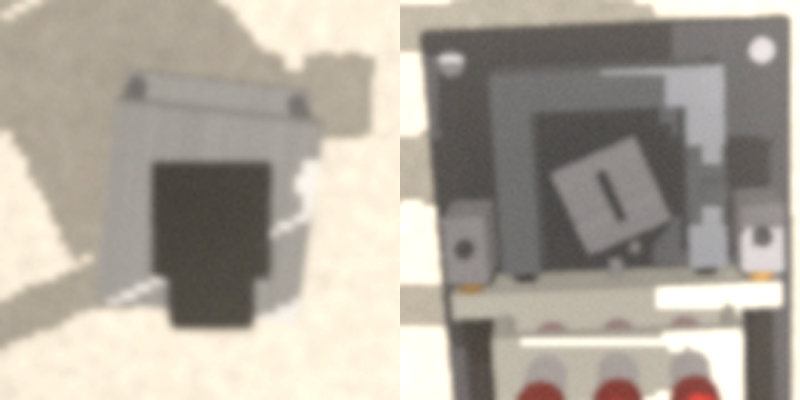

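The driver stands upright in its stand. The cam is turned about 1.2 rad with the carrier ears at the end stops.

```bash
python3 -c "
from rig import bot
print(bot.finish_job())"
```

```text
the job is handed in; nothing more can be done
None
```

The job is handed in at about 41 s of the 72 s allowed: the cam is holding the carrier against its end stops, last turned to a measured 0.18–0.19 Nm, and the screwdriver is back in its own stand.

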